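# Set and lock the column of a model-photography lamp stand

### The arm

A 6-joint arm with a two-finger parallel gripper is mounted at the origin on the work surface. World frame = base frame: x ahead of the robot, y to its left, z up, the work surface at z = 0. Lengths are in mm, angles in degrees, forces in N, time in s.
With the tool pointing down it reaches from about 300 to 850 mm from the base axis. Payload 4.2 kg.
Tool frame: the origin (TCP) lies at the very end of the fingers, on their centre line; the grasp point (between the pads) lies 19 mm behind it; z points along the fingers, y is the line along which they close (so a half turn about z gives the same grasp; the last joint's range is limited). The gripper opens to 91 mm and grips with 3 to 60 N. Pads are 32 mm wide; open, the fingers measure 118 mm over their backs; the gripper's body (76 mm by 178 mm) begins 60 mm behind the grasp point.
Start: joints at [64.687, 18.312, 89.639, -0, 72.044, -1.146], TCP at [235.411, 524.619, 213.976] pointing down, gripper open.
Joint ranges: [-177.97, 177.97], [-48.28, 115.42], [12.27, 149.76], [-77.06, 257.06], [2.81, 150.46], [-146.56, 146.56]. Speed limits (degrees/s): [147.25, 147.25, 180, 180, 180, 180].

### API

Orientations are given as [roll, pitch, yaw] about the fixed x, y, z axes, in that order (R = Rz(yaw) Ry(pitch) Rx(roll)).
In Python, from workcell import env, eyes gives the robot as it stands.
- The arm moves only by the tool send_rows, never from a script. Its argument "targets" is text: rows parted by semicolons, each of 7 numbers parted by spaces: the shift along the tool's x, y, z in m, then the turn, a rotation vector about the tool's x, y, z in degrees, then the opening in per cent of the stroke, from 0 (shut) to 100 (fully open). A call has 1 to 12 rows; each row is the pose to reach, as a shift and turn from the pose commanded when the call began, along the tool's axes at that moment; what a row does not reach only later rows make up. A row lasts 1/12 s, in which the tool goes at most 41.7 mm and 7.16 degrees, less where a joint would pass 70% of its speed; a pose out of reach is approached as far as the arm can. A call with a gripper value outside its range is refused whole. The fingers move at their own pace and stop on an object; "grip_force" is the grip in N (left out, the last holds). Time passes only in rows, so rows that repeat a pose let the fingers close. It gives the time, the measured TCP pose, the force, the opening and the grip force at its end, in the units of the state.
- env.state(): the state, without advancing time (a new reading comes with each control period).
- eyes.grab_frame(name): name is "scene" or "top"; returns a dict with "image" (480x640x3 uint8, blue, green, red), "fovy" (degrees; the focal length in pixels is half the picture's height over the tangent of half this angle, whatever the lens; pixels are square), "cx", "cy" (the principal point, pixels), "D" ([k1, k2, p1, p2, k3] as OpenCV has them; the pictures are not rectified), "eye" and "attitude" of the camera in the world. Camera axes: x right, y up, looking along -z (the intrinsics and any distortion apply to the point x, -y, -z); pixel columns grow to the right and rows downward; lengths in mm; the calibration is good to about 2 mm. A picture is of the moment at which its call begins. There is no depth.
- env.job_done(): hands the job in; it is judged then, once.
The state is a dict: "time_s": time; "qpos": joint angles; "qvel": joint speeds; "effort": joint torques, N m; "ee_pos": TCP position; "ee_rot": TCP orientation; "force": force on the tool from outside, world axes, zero at the start; "torque": the same for the moment, N m; "gripper_width": finger opening in mm; "gripper_force": force on a finger pad.
Only numpy, scipy, OpenCV 4.12 (cv2) and the standard library are available. Lean on these libraries where they do the work, as an engineer would, in place of code of your own. Each camera call takes 0.05 s, during which the arm holds its last target. There are 200 camera calls.

### The job

Take the lamp-stand column with the red ring out of the wooden rack, stand it in the sleeve of the lamp stand and lower it until its red ring is level with the top of the sleeve. Hold it still at that mark for a moment with the lock lever open; then, without letting go of the column, turn the gripping hand clockwise (seen from above) about the column so that a finger sweeps the lever's upright red fin round to its stop. Finish still gripping the column at its mark, with the lever closed; leave the dark spare column, the phone, the lamp head and the small house model where they are.

Things in the scene. Friction and masses are not known exactly. Their poses are not given: they have to be found in the camera images.
- column: Loose aluminium column, about 0.14 kg: round tube 20 mm across, 137 mm long, plus a brass stud (8 mm across, 10 mm long) on top. Origin at the centre of its foot, z up along it. Red ring 8 mm tall, its middle 85 mm above the foot. Starts upright in a rack hole, foot 12 mm above the bench. Gripped 115 to 120 mm above its foot, the hand can later reach the lever's fin.
- mark (a point): Middle of the column's red ring, on its axis, 85 mm above the foot.
- spare: Bystander: a column of the same size, dark, with a blue ring, upright in the other rack hole. Origin at the centre of its foot.
- rack: Fixed wooden block, 70 x 160 x 52 mm (x, y, z), origin at the centre of its underside. Two holes 22 mm wide and 40 mm deep at y = -40 and +40 mm in its own frame; either may hold the red-ringed column.
- stand: Fixed lamp stand: round dark cast base 150 mm in diameter and 12 mm thick, aluminium sleeve tube standing in its middle, 135 mm high over all. Origin at the centre of the underside; z up. At lever angle 0 the lever points along this frame's +x.
- mouth (a point): Centre of the sleeve's top rim (36 mm across), 135 mm above the bench. The bore is 22 mm wide, flared to 26 mm in the top 7 mm, and 122 mm deep: an unheld column sinks 37 mm below its mark. With the lever open the column slides and spins freely in it.
- lock_lever (a joint): Angle of the cam lock lever, a black ring round the sleeve with a red lever, turning about an upright axis 3 mm off the bore's (an eccentric): 0 fully open, 1.0 rad closed at its stop; starts 0 to 0.12. Grows clockwise seen from above. Needs about 0.07 N m (3 to 4 N at the fin), stays where it is left. Closing it swings a cam pin 2.5 mm into the bore, which clamps the column.
- fin (a point): Middle of the lever's upright red fin: flat radial plate 7 mm thick, about 15 to 55 mm out from the bore's axis, 4 to 40 mm above the rim; this point is about 35 mm out, 22 mm above the rim. Fingers gripping the column, tips about 10 mm above the rim, meet the fin's flat side as the hand turns about the column. Come down with the fin between the fingers, not under one.
- phone: Bystander: blue phone, 72 x 150 x 8 mm, lying on the bench. Origin at the centre of its underside.
- lamp_head: Bystander: small black lamp panel, 85 x 125 x 20 mm, lying with its white face up. Origin at the centre of its underside.
- model: Bystander: small plywood house model on a card base 100 x 120 mm, 60 mm high. Origin at the centre of its underside.
Things that resemble listed ones, but are neither listed nor needed, are in the scene too. Of the things that look like the stand, take the one that is farthest to the robot's right at the start.

How it is judged (in metres and radians):
On the way, in this order (a step that is already met when the one before it is completed fails the run):
1. the column is held in the sleeve with its red ring level with the sleeve's top, the lever still open (z of mark in the frame of mouth between -0.005 and 0.005 m and horizontal distance between mark and mouth below 0.004 m and angle between column's own z axis and vertical below 0.06 rad and contact force between the fingers and column above 2 N and value of joint lock_lever below 0.3 rad), for 0.2 s.
2. the lever is swung closed while the column is held at its mark (z of mark in the frame of mouth between -0.005 and 0.005 m and horizontal distance between mark and mouth below 0.004 m and angle between column's own z axis and vertical below 0.06 rad and contact force between the fingers and column above 2 N and value of joint lock_lever above 0.9 rad), for 0.2 s.
At the end, for the whole second after the job is handed in: The column stands in the sleeve with the middle of its red ring within 5 mm of the height of the sleeve's top and within 4 mm of the bore's axis, tilted less than 0.06 rad and still; the lever is past 0.9 rad; the fingers still grip the column (over 2 N) (all of step 2 and linear speed of column below 0.02 m/s); the arm keeps its last pose, push and grip.
It fails at once if the lever is off its open end while the column is not gripped, or is more than 8 mm off its mark (value of joint lock_lever above 0.35 rad and (contact force between the fingers and column below 0.3 N or not (z of mark in the frame of mouth between -0.008 and 0.008 m))).
It fails at once if the column is laid over (angle between column's own z axis and vertical above 0.6 rad).
It fails at once if a bystander is disturbed (moved over 20 mm) (distance of any of spare, phone, lamp_head, model from where it was at the start of the episode above 0.02 m).
It also fails if it takes over 48 s, if anything falls off the work surface, if the arm or the gripper's body presses on something with over 40 N, if the wrist force passes 120 N, or if a joint passes its speed limit or range.

## Working session

There is one attempt and no reset: what is moved stays moved. The work goes in short steps, Python scripts to look and compute and a tool call to move; the robot and the scene stay as the last step left them, time stands still between calls to the robot, and variables do not carry over. Pictures are saved under pics/ and viewed, at most 10 in all, crops included, and the job is handed in when it is done.

Besides the shell and the picture viewer there is one more tool, called after ">>>" by a JSON object that holds its "name" and its "arguments", one argument or row to a line. send_rows: Moves the arm, as the interface text tells. Its arguments: {"type":"object","properties":{"targets":{"type":"string"},"grip_force":{"type":"number"}},"required":["targets"]}

```bash
mkdir -p pics; ls
python3 - <<'E'
from workcell import env, eyes
import cv2
for n in("scene","top"):
    f=eyes.grab_frame(n); cv2.imwrite(f"pics/{n}0.png",f["image"]); print({k:v for k,v in f.items() if k!="image"})
print(env.state())
E
```

```text
pics
{'fovy': 56.060247355318474, 'cx': 323.9648462920358, 'cy': 238.24980550204143, 'D': array([-0.10712158,  0.        ,  0.        ,  0.        ,  0.        ]), 'eye': array([ 897.98167835, -412.63025417,  669.92260701]), 'attitude': array([47.49335843, -0.81346156, 43.54882402])}
{'fovy': 49.53113327964889, 'cx': 316.37225528417093, 'cy': 236.5078992466503, 'D': array([0.05162763, 0.        , 0.        , 0.        , 0.        ]), 'eye': array([ 295.53863995,   15.33135179, 1064.57094829]), 'attitude': array([ 11.62049469,   0.17344264, -86.85532945])}
{'time_s': 0.1, 'qpos': array([ 6.46859242e+01,  1.83493799e+01,  8.97005022e+01, -1.61337875e-03,
        7.20426377e+01, -1.14633934e+00]), 'qvel': array([-0.01466775, -0.00852644, -0.17926529, -0.03684626,  0.0429497 ,
       -0.05672736]), 'effort': array([ 3.10062014e-04, -4.13332379e+01, -2.32510239e+01,  7.27769919e-02,
        4.22813545e-02, -3.38178313e-05]), 'ee_pos': array([235.22843593, 524.1878794 , 213.18293056]), 'ee_rot': array([-1.79907468e+02, -3.17284713e-04,  1.55832762e+02]), 'force': array([ 0.63803247,  0.48401615, -0.38542791]), 'torque': array([-0.01059875,  0.00933085,  0.01542231]), 'gripper_force': 0.0, 'gripper_width': 91.83103258427467}
```

View pics/scene0.png

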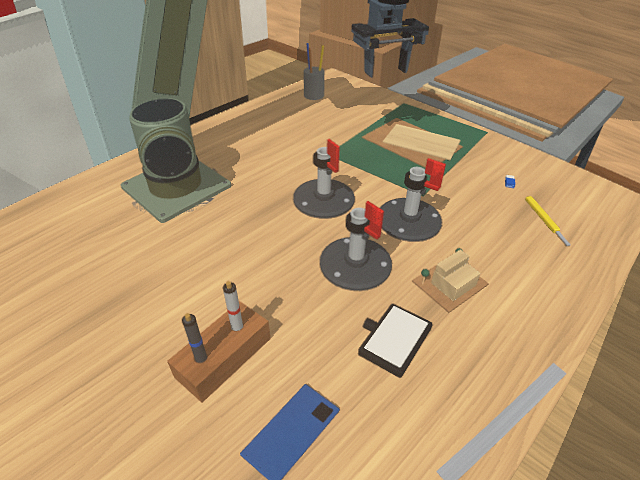

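View pics/top0.png

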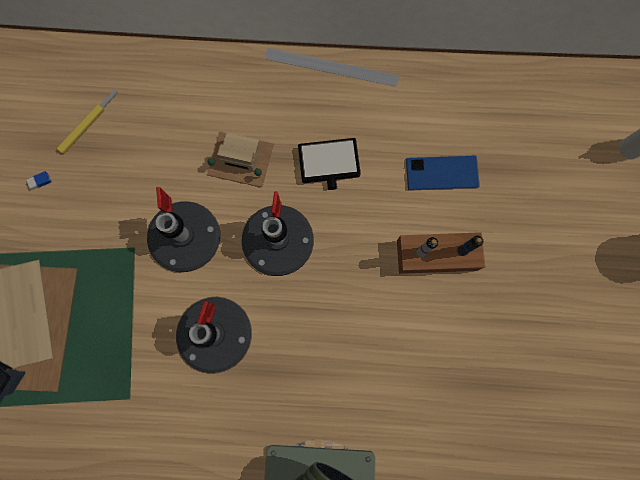

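The scene picture shows the red-ringed column at (233,305) in the rack's hole nearer the stands, with the spare at (195,340). In the top picture the red-ringed column's stud is near (433,241). The rightmost stand has its rim near (274,228) and its fin near (276,203).

```bash
cat > h.py <<'E'
import numpy as np, cv2
from workcell import env, eyes
from scipy.spatial.transform import Rotation as R
def K(f):
    F=240/np.tan(np.radians(f["fovy"]/2)); return np.array([[F,0,f["cx"]],[0,F,f["cy"]],[0,0,1]])
def ray(f,u,v):
    p=cv2.undistortPoints(np.array([[[u,v]]],float),K(f),f["D"])[0,0]
    return R.from_euler("xyz",f["attitude"],degrees=True).apply([p[0],-p[1],-1])
def atz(f,u,v,z):
    d=ray(f,u,v); return f["eye"]+d*(z-f["eye"][2])/d[2]
def proj(f,P):
    q=R.from_euler("xyz",f["attitude"],degrees=True).inv().apply(np.atleast_2d(P)-f["eye"])*[1,-1,-1]
    return cv2.projectPoints(q,np.zeros(3),np.zeros(3),K(f),f["D"])[0][:,0]
def crop(f,x0,y0,w,h,s): return cv2.resize(f["image"][y0:y0+h,x0:x0+w],None,fx=s,fy=s,interpolation=cv2.INTER_CUBIC)
E
python3 - <<'E'
from h import *
t=eyes.grab_frame("top"); s=eyes.grab_frame("scene")
A=np.hstack([crop(t,236,180,80,60,5),crop(t,400,222,80,60,5)])
B=np.hstack([crop(s,325,190,80,60,5),crop(s,190,270,80,60,5)])
cv2.imwrite("pics/c1.png",np.vstack([A,B]))
print("rim",atz(t,274,228,135),"stud",atz(t,433,240,159),"rackcorners",[atz(t,*p,52)[:2].round() for p in((398,236),(482,233),(484,269),(400,272))])
hs=cv2.cvtColor(t["image"],cv2.COLOR_BGR2HSV)
E
```

```text
rim [497.92452453 106.93628552 135.        ] stud [ 486.22544233 -178.06337336  159.        ] rackcorners [array([ 513., -132.]), array([ 528., -297.]), array([ 456., -300.]), array([ 441., -137.])]
```

View pics/c1.png

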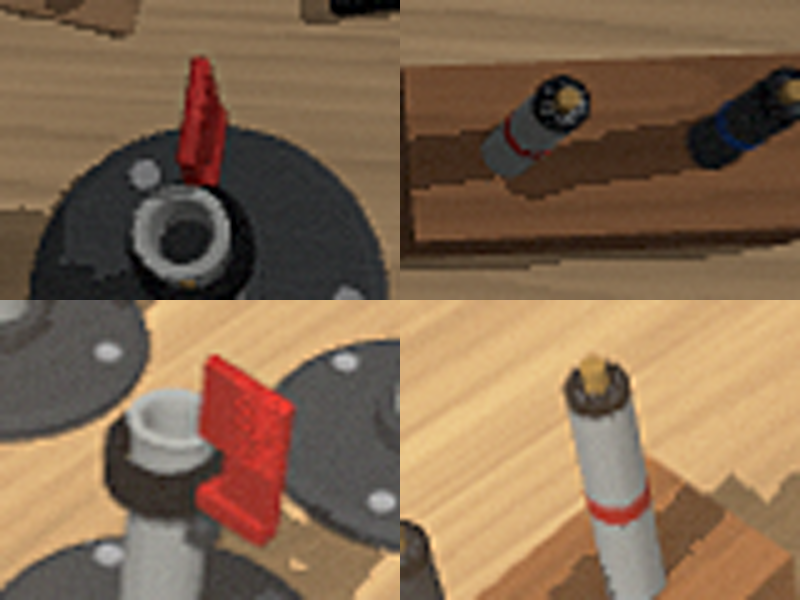

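Run:
```python
from h import *
t=eyes.grab_frame("top"); s=eyes.grab_frame("scene")
print("rim",atz(t,271.8,226.6,135),atz(s,358.6,213.2,135))
print("col",atz(t,431.8,242.4,149),atz(t,433.2,241,159),atz(s,229.2,287.2,149),atz(s,228.6,282,159))
print("fin top in/out",atz(s,366.6,201,175),atz(s,383.2,211.6,175))
print("rack hole",[ (lambda a: a)(0)])
print(proj(t,[[520,105,175]]))
for f,b in((t,(236,170,80,60)),(s,(350,190,60,60))):
    i=f["image"][b[1]:b[1]+b[3],b[0]:b[0]+b[2]].astype(int); m=(i[...,2]>90)&(i[...,2]>2*i[...,1])&(i[...,2]>2*i[...,0])
    y,x=np.nonzero(m); pts=np.c_[x+b[0],y+b[1]]; print(len(x),pts.mean(0),cv2.boxPoints(cv2.minAreaRect(pts.astype(np.float32))).round(1).tolist())
```

```text
rim [500.3255366  111.14382783 135.        ] [499.82859826 111.50351358 135.        ]
col [ 483.83885482 -178.11274913  149.        ] [ 484.4401619  -178.43200202  159.        ] [ 484.51332257 -177.60126521  149.        ] [ 483.4474584  -176.27688595  159.        ]
fin top in/out [517.49134748 108.82258196 175.        ] [557.42479682 105.99103173 175.        ]
rack hole [0]
[[274.10439383 210.92006582]]
127 [275.88976378 203.79527559] [[272.0, 191.0], [280.0, 191.0], [280.0, 216.0], [272.0, 216.0]]
503 [373.40755467 219.77137177] [[362.20001220703125, 236.60000610351562], [366.1000061035156, 200.8000030517578], [384.0, 202.8000030517578], [380.0, 238.60000610351562]]
```

Both cameras agree to 1 mm. The mouth is at (500,111), the column at (484,-178), and the fin points about -5°. Next I work out the first move.

```bash
cat >> h.py <<'E'
def go(x,y,z,yaw):
    s=env.state(); Rm=R.from_euler("xyz",s["ee_rot"],degrees=True)
    d=Rm.inv().apply(np.array([x,y,z])-s["ee_pos"])/1000
    r=(Rm.inv()*R.from_euler("xyz",[180,0,yaw],degrees=True)).as_rotvec(degrees=True)
    print("delta",d.round(4),r.round(2)); print(s["time_s"],s["ee_pos"].round(1),s["ee_rot"].round(2),s["qpos"].round(1),s["gripper_width"].round(1),s["gripper_force"],s["force"].round(1))
E
python3 -c "
from h import *
go(484,-178,230,95)"
```

```text
delta [-0.5145 -0.5391 -0.016 ] [-2.000e-02  2.000e-02  6.083e+01]Traceback (most recent call last):
  File "<string>", line 3, in <module>
    go(484,-178,230,95)
    ~~^^^^^^^^^^^^^^^^^
  File "h.py", line 19, in go
    print("delta",d.round(4),r.round(2)); print(s["time_s"],s["ee_pos"].round(1),s["ee_rot"].round(2),s["qpos"].round(1),s["gripper_width"].round(1),s["gripper_force"],s["force"].round(1))
                                                                                                                         ^^^^^^^^^^^^^^^^^^^^^^^^
AttributeError: 'float' object has no attribute 'round'
```

>>> {"name": "send_rows", "arguments": {
  "targets": "-0.2 -0.21 -0.016 0 0 25 100;-0.257 -0.27 -0.016 0 0 30.4 100;-0.257 -0.27 -0.016 0 0 30.4 100;-0.257 -0.27 -0.016 0 0 30.4 100;-0.257 -0.27 -0.016 0 0 30.4 100;-0.257 -0.27 -0.016 0 0 30.4 100;-0.257 -0.27 -0.016 0 0 30.4 100;-0.257 -0.27 -0.016 0 0 30.4 100;-0.257 -0.27 -0.016 0 0 30.4 100;-0.257 -0.27 -0.016 0 0 30.4 100;-0.257 -0.27 -0.016 0 0 30.4 100;-0.257 -0.27 -0.016 0 0 30.4 100"
}}

```text
time_s: 1.3
ee_pos: [359.3, 173.3, 230.0]
ee_rot: [180.0, -0.0, 125.4]
force: [0.4, -0.1, -0.2]
gripper_width: 91.3
gripper_force: 0.0
```

```bash
sed -i 's/s\["gripper_width"\].round(1)/s["gripper_width"]/' h.py; python3 -c "
from h import *
go(484,-178,230,95)"
```

```text
delta [-3.586e-01 -1.017e-01 -2.000e-04] [ 2.000e-02 -4.000e-02  3.037e+01]
1.3 [359.3 173.3 230. ] [ 1.7997e+02 -4.0000e-02  1.2537e+02] [ 24.1   1.5 108.5   0.   70.  -11.3] 91.3158583918413 0.0 [ 0.4 -0.1 -0.2]
```

>>> {"name": "send_rows", "arguments": {
  "targets": "-0.3586 -0.1017 0 0 0 30.4 100;-0.3586 -0.1017 0 0 0 30.4 100;-0.3586 -0.1017 0 0 0 30.4 100;-0.3586 -0.1017 0 0 0 30.4 100;-0.3586 -0.1017 0 0 0 30.4 100;-0.3586 -0.1017 0 0 0 30.4 100;-0.3586 -0.1017 0 0 0 30.4 100;-0.3586 -0.1017 0 0 0 30.4 100;-0.3586 -0.1017 0 0 0 30.4 100;-0.3586 -0.1017 0 0 0 30.4 100;-0.3586 -0.1017 0 0 0 30.4 100;-0.3586 -0.1017 0 0 0 30.4 100"
}}

```text
time_s: 2.3
ee_pos: [484.6, -176.2, 229.4]
ee_rot: [-179.9, -0.1, 95.1]
force: [-1.2, -0.1, -0.3]
gripper_width: 91.3
gripper_force: 0.0
```

```bash
python3 -c "
from h import *
go(484.2,-177.9,109,95)"
```

```text
delta [-0.0018 -0.0004  0.1203] [-0.07 -0.08  0.15]
2.3 [ 484.6 -176.2  229.4] [-1.7993e+02 -9.0000e-02  9.5150e+01] [-21.3  12.4  95.6   0.   72.  -26.5] 91.34056818864191 0.0 [-1.2 -0.1 -0.3]
```

>>> {"name": "send_rows", "arguments": {
  "targets": "0 0 0.01 0 0 0 100;0 0 0.03 0 0 0 100;0 0 0.05 0 0 0 100;0 0 0.07 0 0 0 100;0 0 0.09 0 0 0 100;0 0 0.105 0 0 0 100;0 0 0.115 0 0 0 100;0 0 0.121 0 0 0 100;0 0 0.121 0 0 0 100;0 0 0.121 0 0 0 100;0 0 0.121 0 0 0 100"
}}

```text
time_s: 3.22
ee_pos: [485.1, -178.0, 109.8]
ee_rot: [179.9, 0.0, 95.1]
force: [0.8, 0.5, 0.1]
gripper_width: 91.6
gripper_force: 0.0
```

Run:
```python
from h import *
go(484.2,-177.9,109,95)
s=eyes.grab_frame("scene"); t=eyes.grab_frame("top")
cv2.imwrite("pics/g1.png",np.hstack([crop(s,170,220,130,150,3),crop(t,380,190,130,150,3)]))
```

```text
delta [ 0.0002 -0.0009  0.0008] [0.1  0.04 0.06]
3.2167 [ 485.1 -178.   109.8] [1.799e+02 4.000e-02 9.506e+01] [-21.4  18.3 106.1   0.   55.5 -26.5] 91.62535816221866 0.0 [0.8 0.5 0.1]
```

View pics/g1.png

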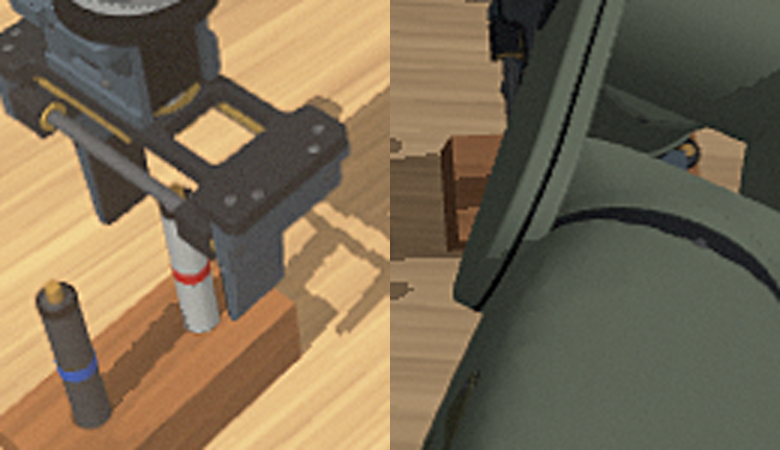

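The column's red ring is at (190,272) in the left crop, between the open fingers, and the spare is clear of them. I close the gripper.

>>> {"name": "send_rows", "arguments": {
  "targets": "0 0 0 0 0 0 0;0 0 0 0 0 0 0;0 0 0 0 0 0 0;0 0 0 0 0 0 0;0 0 0 0 0 0 0;0 0 0 0 0 0 0;0 0 0 0 0 0 0;0 0 0 0 0 0 0;0 0 0 0 0 0 0;0 0 0 0 0 0 0;0 0 0 0 0 0 0;0 0 0 0 0 0 0",
  "grip_force": 40
}}

```text
time_s: 4.32
ee_pos: [484.4, -178.1, 108.9]
ee_rot: [-180.0, -0.0, 95.0]
force: [0.5, -0.1, -0.2]
gripper_width: 19.3
gripper_force: 40.0
```

>>> {"name": "send_rows", "arguments": {
  "targets": "0 0 -0.008 0 0 0 0;0 0 -0.02 0 0 0 0;0 0 -0.035 0 0 0 0;0 0 -0.055 0 0 0 0;0 0 -0.08 0 0 0 0;0 0 -0.105 0 0 0 0;0 0 -0.13 0 0 0 0;0 0 -0.155 0 0 0 0;0 0 -0.175 0 0 0 0;0 0 -0.186 0 0 0 0;0 0 -0.19 0 0 0 0;0 0 -0.19 0 0 0 0"
}}

```text
time_s: 5.32
ee_pos: [484.6, -178.1, 300.0]
ee_rot: [179.9, 0.0, 95.0]
force: [0.4, -0.1, -1.6]
gripper_width: 19.5
gripper_force: 40.0
```

```bash
python3 -c "
from h import *
go(500,111.3,299,148)"
```

```text
delta [0.287  0.0408 0.0009] [  0.08   0.09 -52.96]
5.3167 [ 484.6 -178.1  300. ] [1.799e+02 4.000e-02 9.504e+01] [-21.5  10.4  88.1   0.   81.4 -26.5] 19.51409357818197 39.999632835388184 [ 0.4 -0.1 -1.6]
```

Column lifted (1.5 N weight shows). Now to above the mouth, turning to yaw 148.

>>> {"name": "send_rows", "arguments": {
  "targets": "0.015 0.002 0 0 0 -4 0;0.045 0.006 0 0 0 -9 0;0.075 0.011 0 0 0 -14 0;0.105 0.015 0 0 0 -20 0;0.135 0.019 0 0 0 -26 0;0.165 0.024 0 0 0 -32 0;0.195 0.028 0 0 0 -38 0;0.225 0.032 0 0 0 -43 0;0.25 0.036 0 0 0 -47 0;0.272 0.039 0 0 0 -51 0;0.284 0.0405 0 0 0 -53 0;0.287 0.0408 0 0 0 -53 0"
}}

```text
time_s: 6.32
ee_pos: [499.3, 112.9, 297.7]
ee_rot: [-179.9, -0.1, 148.2]
force: [-0.2, -0.5, -2.4]
gripper_width: 19.5
gripper_force: 40.0
```

>>> {"name": "send_rows", "arguments": {
  "targets": "0 0 0 0 0 0 0;0 0 0 0 0 0 0;0 0 0 0 0 0 0;0 0 0 0 0 0 0"
}}

```text
time_s: 6.65
ee_pos: [499.9, 110.3, 298.9]
ee_rot: [-180.0, 0.0, 147.9]
force: [0.7, -1.4, -2.2]
gripper_width: 19.3
gripper_force: 40.0
```

Run:
```python
from h import *
go(500,111.3,248,148)
s=eyes.grab_frame("scene"); t=eyes.grab_frame("top")
cv2.imwrite("pics/g2.png",np.hstack([crop(s,300,100,130,150,3),crop(t,210,150,130,150,3)]))
```

```text
delta [0.0004 0.001  0.0509] [-0.02  0.01 -0.08]
6.65 [499.9 110.3 298.9] [-1.7998e+02  1.0000e-02  1.4792e+02] [ 11.2  10.1  88.7  -0.   81.2 -46.8] 19.25910975037094 39.99969184398651 [ 0.7 -1.4 -2.2]
```

View pics/g2.png

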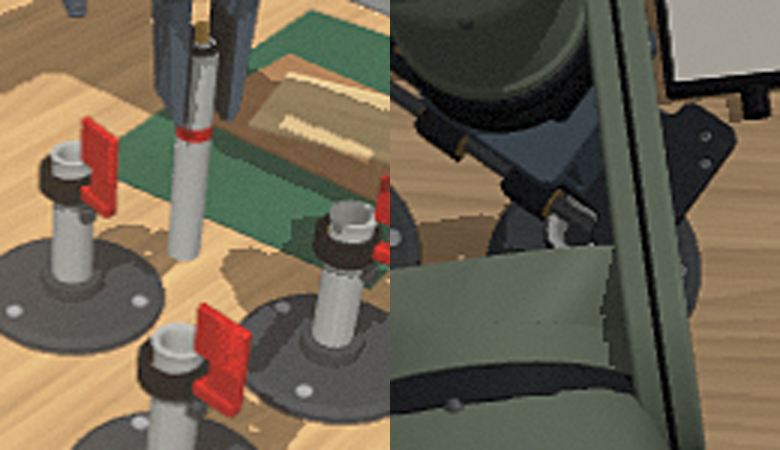

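The column hangs in the grip with its foot near (185,258) and its ring at (193,135) in the left crop. I check its tilt against the projection.

Run:
```python
from h import *
s=eyes.grab_frame("scene")
P=[[500,111,202],[500,111,287],[500,111,339],[500,111,349],[500,111.3,135]]
p=proj(s,P); print(((p-[300,100]+.5)*3-.5).round(1))
i=s["image"][100:250,300:430].astype(int); m=(i[...,2]>90)&(i[...,2]>2*i[...,1]); m[:,:50]=0;m[:,75:]=0;m[:30]=0;m[60:]=0
y,x=np.nonzero(m);print("ring",x.mean()*3+1,y.mean()*3+1,len(x))
g=cv2.cvtColor(s["image"],cv2.COLOR_BGR2HSV)[100:250,300:430]
for r in (52,60,68,75,80): 
    k=np.nonzero((g[r,50:75,1]<40))[0]+50; print(r*3+1,k.min()*3,k.max()*3+2)
```

```text
[[183.8 253.5]
 [194.2 127.9]
 [201.2  42. ]
 [202.6  24.6]
 [176.8 340.9]]
ring 194.81578947368422 134.3421052631579 38
157 174 209
181 171 206
205 174 203
226 171 200
241 168 200
```

Upright and on the axis. Descending, with the first stage stopping just above the mouth.

>>> {"name": "send_rows", "arguments": {
  "targets": "0 0 0.008 0 0 0 0;0 0 0.02 0 0 0 0;0 0 0.034 0 0 0 0;0 0 0.046 0 0 0 0;0 0 0.055 0 0 0 0;0 0 0.06 0 0 0 0;0 0 0.06 0 0 0 0;0 0 0.06 0 0 0 0;0 0 0.06 0 0 0 0;0 0 0.06 0 0 0 0"
}}

```text
time_s: 7.63
ee_pos: [500.3, 111.5, 239.7]
ee_rot: [179.9, 0.1, 148.0]
force: [-0.1, 0.2, -1.2]
gripper_width: 19.5
gripper_force: 40.0
```

Run:
```python
from h import *
go(500.1,111.3,248,148)
s=eyes.grab_frame("scene")
print(proj(s,[[500.1,111.3,142]]))
cv2.imwrite("pics/g3.png",crop(s,320,130,80,110,5))
```

```text
delta [ 0.0001 -0.0003 -0.0083] [0.07 0.07 0.03]
7.6333 [500.3 111.5 239.7] [1.7993e+02 7.0000e-02 1.4803e+02] [ 11.3  11.7  95.1   0.   73.1 -46.8] 19.500624978550146 39.99964892864227 [-0.1  0.2 -1.2]
[[358.88581874 210.40710834]]
```

View pics/g3.png

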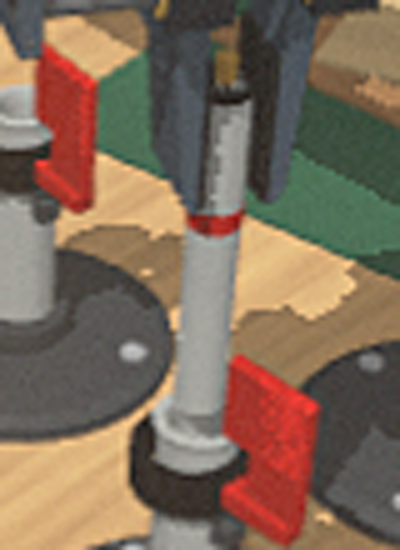

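The foot, near (202,415), is centred in the rim. Going on down.

>>> {"name": "send_rows", "arguments": {
  "targets": "0 0 0.004 0 0 0 0;0 0 0.01 0 0 0 0;0 0 0.016 0 0 0 0;0 0 0.022 0 0 0 0;0 0 0.026 0 0 0 0;0 0 0.028 0 0 0 0;0 0 0.028 0 0 0 0;0 0 0.028 0 0 0 0"
}}

```text
time_s: 8.35
ee_pos: [500.0, 111.5, 210.8]
ee_rot: [180.0, 0.0, 148.0]
force: [1.2, 0.8, -2.1]
gripper_width: 19.2
gripper_force: 40.0
```

>>> {"name": "send_rows", "arguments": {
  "targets": "0 0 0.006 0 0 0 0;0 0 0.014 0 0 0 0;0 0 0.022 0 0 0 0;0 0 0.03 0 0 0 0;0 0 0.038 0 0 0 0;0 0 0.046 0 0 0 0;0 0 0.051 0 0 0 0;0 0 0.054 0 0 0 0;0 0 0.054 0 0 0 0;0 0 0.054 0 0 0 0;0 0 0.054 0 0 0 0"
}}

```text
time_s: 9.27
ee_pos: [500.1, 111.7, 156.7]
ee_rot: [180.0, -0.0, 148.0]
force: [4.5, 3.4, -4.9]
gripper_width: 19.4
gripper_force: 40.1
```

Run:
```python
from h import *
go(500.1,111.3,147,148)
s=eyes.grab_frame("scene")
p=proj(s,[[500.1,111.3,135],[500.1,111.3,145]]);print(((p-[310,150]+.5)*6-.5).round(1))
cv2.imwrite("pics/g4.png",crop(s,310,150,100,100,6))
```

```text
delta [-0.0002 -0.0003  0.0097] [ 0.04 -0.    0.03]
9.2667 [500.1 111.7 156.7] [179.96  -0.   148.03] [ 11.3  15.3 102.8   0.   61.9 -46.8] 19.416542110756502 40.06345933768898 [ 4.5  3.4 -4.9]
[[294.3 382.4]
 [296.5 357.4]]
```

View pics/g4.png

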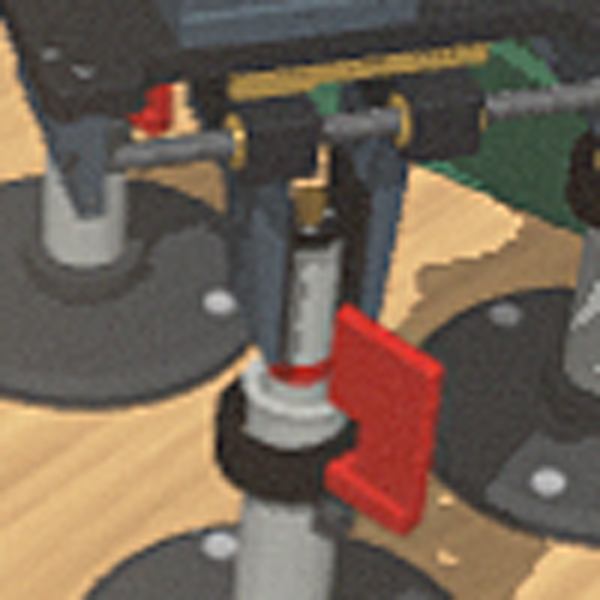

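The ring at (300,375) sits about 10 mm above the rim, with the fin clear to the right of the finger. I measure the ring height from the colour profile.

>>> {"name": "send_rows", "arguments": {
  "targets": "0 0 0 0 0 0 0;0 0 0 0 0 0 0;0 0 0 0 0 0 0;0 0 0 0 0 0 0"
}}

```text
time_s: 9.65
ee_pos: [500.1, 111.7, 156.9]
ee_rot: [180.0, 0.0, 148.0]
force: [3.1, 2.4, -6.3]
gripper_width: 19.4
gripper_force: 40.1
```

```bash
cat >> h.py <<'E'
def ring(X=500.1,Y=111.3):
    s=eyes.grab_frame("scene"); im=s["image"].astype(float)
    n=np.array([s["eye"][0]-X,s["eye"][1]-Y]);n/=np.hypot(*n); hs=np.arange(120,165,.5)
    out=[]
    for a in(-40,-25,-10,0):
        c,q=np.cos(np.radians(a)),np.sin(np.radians(a)); m=np.array([n[0]*c-n[1]*q,n[0]*q+n[1]*c])
        P=np.c_[np.full(len(hs),X+10*m[0]),np.full(len(hs),Y+10*m[1]),hs]
        p=proj(s,P).astype(np.float32); v=cv2.remap(im.astype(np.float32),p[None,:,0],p[None,:,1],cv2.INTER_LINEAR)[0]
        r=v[:,2]-v[:,1]; r=np.clip(r-30,0,None); k=r>.5*r.max(); out.append((a,round((hs*r).sum()/r.sum()-135,2),hs[k].min()-135,hs[k].max()-135))
    print("ring above rim",out)
E
python3 - <<'E'
from h import *
go(500.1,111.3,147,148); ring()
E
```

```text
delta [-0.0002 -0.0003  0.0099] [0.05 0.01 0.03]
9.65 [500.1 111.7 156.9] [1.7995e+02 1.0000e-02 1.4803e+02] [ 11.3  15.3 102.8   0.   61.9 -46.8] 19.405658249942572 40.05804240703583 [ 3.1  2.4 -6.3]
ring above rim [(-40, np.float64(10.57), np.float64(9.5), np.float64(12.0)), (-25, np.float64(11.46), np.float64(9.5), np.float64(13.5)), (-10, np.float64(11.07), np.float64(8.5), np.float64(14.0)), (0, np.float64(11.21), np.float64(8.0), np.float64(14.5))]
```

>>> {"name": "send_rows", "arguments": {
  "targets": "0 0 0.002 0 0 0 0;-0.0002 0.0005 0.005 0 0 0 0;-0.0002 0.0005 0.008 0 0 0 0;-0.0002 0.0005 0.01 0 0 0 0;-0.0002 0.0005 0.0105 0 0 0 0;-0.0002 0.0005 0.0105 0 0 0 0;-0.0002 0.0005 0.0105 0 0 0 0;-0.0002 0.0005 0.0105 0 0 0 0;-0.0002 0.0005 0.0105 0 0 0 0;-0.0002 0.0005 0.0105 0 0 0 0;-0.0002 0.0005 0.0105 0 0 0 0"
}}

```text
time_s: 10.62
ee_pos: [500.2, 111.7, 146.3]
ee_rot: [-180.0, -0.0, 148.0]
force: [2.6, 1.8, -3.3]
gripper_width: 19.1
gripper_force: 40.1
```

Run:
```python
from h import *
go(500.1,111.3,147,148); ring()
s=eyes.grab_frame("scene"); cv2.imwrite("pics/g5.png",crop(s,310,150,100,100,6))
```

```text
delta [-0.0001 -0.0004 -0.0007] [-0.   -0.01  0.03]
10.6167 [500.2 111.7 146.3] [-1.8000e+02 -1.0000e-02  1.4803e+02] [ 11.3  15.9 103.6   0.   60.5 -46.7] 19.139584815916525 40.05214277654886 [ 2.6  1.8 -3.3]
ring above rim [(-40, np.float64(1.03), np.float64(0.5), np.float64(1.5)), (-25, np.float64(2.24), np.float64(1.0), np.float64(3.5)), (-10, np.float64(2.44), np.float64(0.5), np.float64(4.5)), (0, np.float64(2.29), np.float64(0.5), np.float64(4.5))]
```

View pics/g5.png

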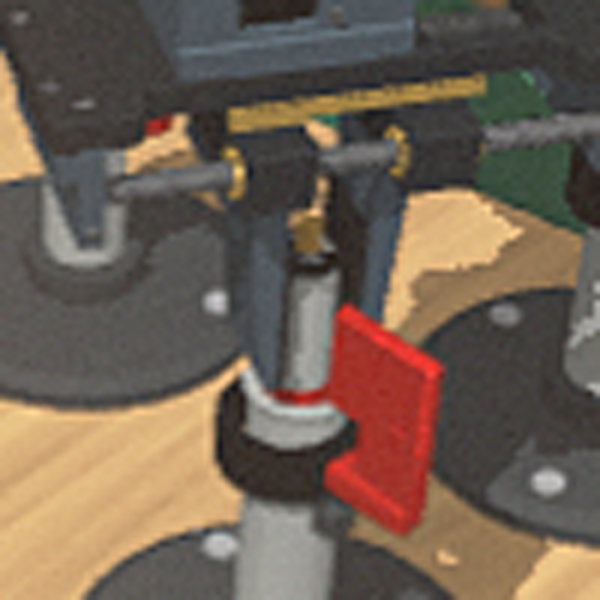

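The top edge of the ring is about 4.5 mm above the rim, so its middle is about 0.5 mm above. The lever is untouched and the hold is done. Now the clockwise turn.

>>> {"name": "send_rows", "arguments": {
  "targets": "0 0 0 0 0 3 0;0 0 0 0 0 8 0;0 0 0 0 0 13 0;0 0 0 0 0 18 0;0 0 0 0 0 22 0;0 0 0 0 0 26 0;0 0 0 0 0 30 0;0 0 0 0 0 34 0;0 0 0 0 0 38 0;0 0 0 0 0 42 0;0 0 0 0 0 45 0;0 0 0 0 0 45 0"
}}

```text
time_s: 11.72
ee_pos: [501.5, 111.2, 146.5]
ee_rot: [179.9, 0.1, 103.0]
force: [5.7, 1.3, -3.5]
gripper_width: 19.1
gripper_force: 39.6
```

Run:
```python
from h import *
go(500.1,111.3,147,103); print(env.state()["torque"]);ring()
s=eyes.grab_frame("scene"); cv2.imwrite("pics/g6.png",crop(s,310,150,100,100,6))
```

```text
delta [ 0.0004 -0.0013 -0.0005] [ 0.13  0.08 -0.04]
11.7167 [501.5 111.2 146.5] [1.7987e+02 8.0000e-02 1.0296e+02] [ 1.130e+01  1.590e+01  1.036e+02 -1.000e-01  6.040e+01 -1.600e+00] 19.05102961867804 39.58207430317998 [ 5.7  1.3 -3.5]
[ 0.16628492 -0.96191826  0.09240694]
ring above rim [(-40, np.float64(2.42), np.float64(0.5), np.float64(4.5)), (-25, np.float64(1.98), np.float64(0.0), np.float64(3.5)), (-10, np.float64(13.36), np.float64(0.0), np.float64(29.5)), (0, np.float64(9.13), np.float64(-15.0), np.float64(29.5))]
```

View pics/g6.png

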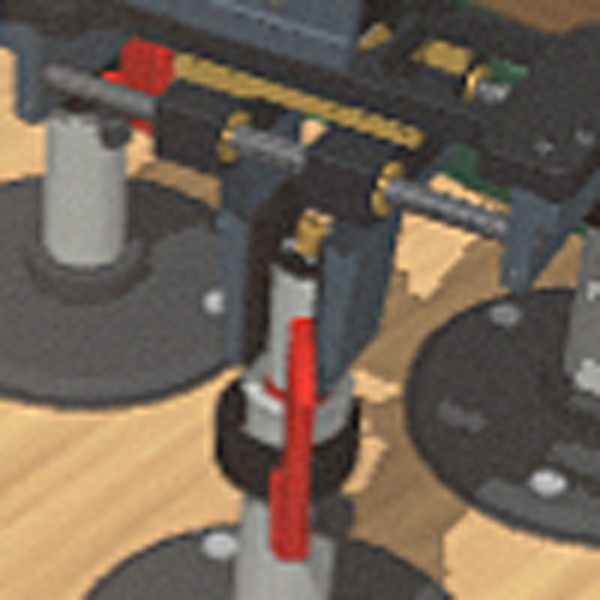

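The fin is now edge-on to the camera, with its top at (303,325), so it points about -50° and the lever has turned about 45°. The ring is still level. Continuing gently to the stop.

>>> {"name": "send_rows", "arguments": {
  "targets": "0 0 0 0 0 2 0;0 0 0 0 0 4 0;0 0 0 0 0 6 0;0 0 0 0 0 8 0;0 0 0 0 0 10 0;0 0 0 0 0 10 0;0 0 0 0 0 10 0"
}}

```text
time_s: 12.4
ee_pos: [501.7, 111.1, 146.6]
ee_rot: [179.8, 0.1, 93.1]
force: [6.1, -0.2, -4.0]
gripper_width: 19.3
gripper_force: 39.7
```

Run:
```python
from h import *
go(500.1,111.3,147,93); print(env.state()["torque"]);ring()
```

```text
delta [ 0.0002 -0.0016 -0.0004] [0.17 0.07 0.06]
12.4 [501.7 111.1 146.6] [1.7983e+02 7.0000e-02 9.3060e+01] [ 1.130e+01  1.590e+01  1.036e+02 -1.000e-01  6.030e+01  8.300e+00] 19.303245742599813 39.66317036189139 [ 6.1 -0.2 -4. ]
[ 0.16226638 -1.05913184  0.04454597]
ring above rim [(-40, np.float64(6.24), np.float64(-15.0), np.float64(23.5)), (-25, np.float64(9.64), np.float64(-15.0), np.float64(29.5)), (-10, np.float64(11.43), np.float64(0.0), np.float64(29.5)), (0, np.float64(13.77), np.float64(-2.0), np.float64(29.5))]
```

>>> {"name": "send_rows", "arguments": {
  "targets": "0 0 0 0 0 1.5 0;0 0 0 0 0 3 0;0 0 0 0 0 4.5 0;0 0 0 0 0 4.5 0;0 0 0 0 0 4.5 0;0 0 0 0 0 4.5 0"
}}

```text
time_s: 12.95
ee_pos: [502.0, 111.3, 146.6]
ee_rot: [179.8, 0.0, 88.6]
force: [6.2, -0.3, -3.8]
gripper_width: 19.5
gripper_force: 39.9
```

Run:
```python
from h import *
go(500.1,111.3,147,88.5); print(env.state()["torque"], env.state()["effort"].round(3))
s=eyes.grab_frame("scene"); cv2.imwrite("pics/g7.png",crop(s,310,150,100,100,6))
```

```text
delta [-0.     -0.0019 -0.0004] [0.21 0.04 0.07]
12.95 [502.  111.3 146.6] [1.7979e+02 4.0000e-02 8.8570e+01] [ 1.130e+01  1.590e+01  1.036e+02 -1.000e-01  6.030e+01  1.280e+01] 19.54965734986087 39.85362829640508 [ 6.2 -0.3 -3.8]
[ 0.19705524 -1.09500527  0.11688159] [  0.293 -38.872 -18.684   0.159   2.154   0.105]
```

View pics/g7.png

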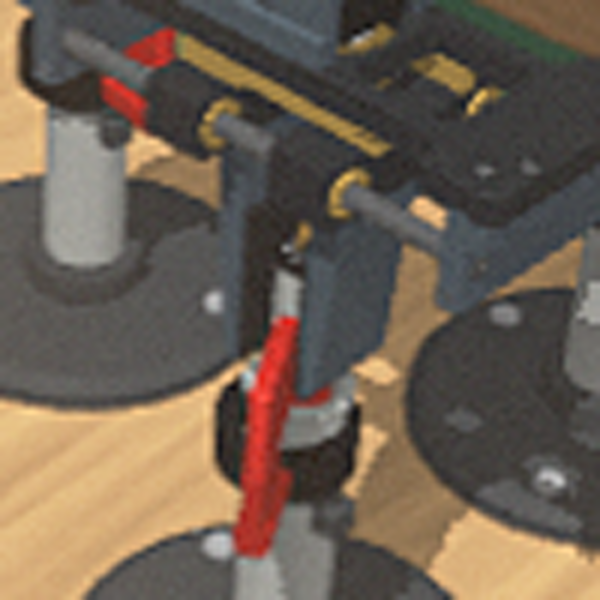

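The fin has passed the camera's line of sight and leans left, from (290,320) to (252,553). I fit its angle numerically by silhouette from here on.

```bash
cat >> h.py <<'E'
def finfit(path=None,X=500.1,Y=111.3):
    s=eyes.grab_frame("scene"); im=s["image"] if path is None else cv2.imread(path)
    i=im.astype(int); m=((i[...,2]>90)&(i[...,2]>2*i[...,1])&(i[...,2]>2*i[...,0]))
    w=np.zeros_like(m); w[190:250,345:390]=1; m&=w.astype(bool); best=[]
    for a in np.arange(-80,5,1):
        A=np.radians(a); u=np.array([np.cos(A),np.sin(A)]); v=np.array([-u[1],u[0]]); sil=np.zeros(m.shape,np.uint8)
        P=[[*(np.array([X,Y])+r*u+t*v),z] for r in(15,55) for t in(-3.5,3.5) for z in(139,175)]
        cv2.fillConvexPoly(sil,cv2.convexHull(proj(s,P).round().astype(np.int32)),1); b=sil>0
        best.append(((b&m).sum()/(b|m).sum(),a))
    print("fin",sorted(best)[-4:],m.sum())
E
python3 -c "
from h import *
finfit('pics/scene0.png'); finfit()"
```

```text
fin [(np.float64(0.5773381294964028), np.int64(-9)), (np.float64(0.5845323741007195), np.int64(-10)), (np.float64(0.5876106194690266), np.int64(-7)), (np.float64(0.5942549371633752), np.int64(-8))] 503
fin [(np.float64(0.5082508250825083), np.int64(-60)), (np.float64(0.5238095238095238), np.int64(-61)), (np.float64(0.5422077922077922), np.int64(-63)), (np.float64(0.5422077922077922), np.int64(-62))] 252
```

>>> {"name": "send_rows", "arguments": {
  "targets": "0 0 0 0 0 1 0;0 0 0 0 0 2 0;0 0 0 0 0 3 0;0 0 0 0 0 3 0;0 0 0 0 0 3 0;0 0 0 0 0 3 0"
}}

```text
time_s: 13.6
ee_pos: [502.5, 111.6, 146.6]
ee_rot: [179.7, -0.0, 85.6]
force: [8.1, 1.1, -4.3]
gripper_width: 19.5
gripper_force: 39.9
```

Run:
```python
from h import *
go(500.1,111.3,147,85.5); print(env.state()["torque"], env.state()["effort"].round(3)[5]); finfit()
```

```text
delta [-0.0005 -0.0024 -0.0004] [ 0.27 -0.02  0.07]
13.6 [502.5 111.6 146.6] [ 1.7973e+02 -2.0000e-02  8.5570e+01] [ 1.130e+01  1.590e+01  1.035e+02 -1.000e-01  6.030e+01  1.570e+01] 19.472754781145504 39.89984594285488 [ 8.1  1.1 -4.3]
[ 0.37675772 -1.14115557  0.22151724] 0.199
fin [(np.float64(0.498371335504886), np.int64(-60)), (np.float64(0.5134228187919463), np.int64(-61)), (np.float64(0.532051282051282), np.int64(-63)), (np.float64(0.532051282051282), np.int64(-62))] 255
```

>>> {"name": "send_rows", "arguments": {
  "targets": "0 0 0 0 0 1 0;0 0 0 0 0 1.5 0;0 0 0 0 0 1.5 0;0 0 0 0 0 1.5 0;0 0 0 0 0 1.5 0;0 0 0 0 0 1.5 0"
}}

```text
time_s: 14.15
ee_pos: [502.8, 111.8, 146.7]
ee_rot: [179.7, -0.0, 84.1]
force: [9.0, 3.2, -4.5]
gripper_width: 19.9
gripper_force: 39.7
```

Run:
```python
from h import *
go(500.1,111.3,147,84); print(env.state()["torque"], env.state()["effort"].round(3)[5]); finfit()
s=eyes.grab_frame("scene")["image"][190:250,345:390].astype(int); y,x=np.nonzero((s[...,2]>90)&(s[...,2]>2*s[...,1])&(s[...,2]>2*s[...,0])); print(x.mean(),y.mean())
```

```text
delta [-0.0008 -0.0026 -0.0003] [ 0.3  -0.05  0.09]
14.15 [502.8 111.8 146.7] [ 1.797e+02 -5.000e-02  8.409e+01] [ 1.130e+01  1.590e+01  1.035e+02 -1.000e-01  6.020e+01  1.720e+01] 19.91111948132592 39.70998041331768 [ 9.   3.2 -4.5]
[ 0.46043373 -1.12323637  0.3042423 ] 0.302
fin [(np.float64(0.5065359477124183), np.int64(-60)), (np.float64(0.5218855218855218), np.int64(-61)), (np.float64(0.5451612903225806), np.int64(-63)), (np.float64(0.5451612903225806), np.int64(-62))] 256
9.215686274509803 32.88627450980392
```

The lever is at its stop: torque keeps rising while the fin stays put. The column is still gripped and its height hasn't changed. Handing in.

```bash
python3 -c "
from workcell import env
print(env.job_done())"
```

```text
the job is handed in; nothing more can be done
None
```

I've handed the job in, but no verdict came back: the column stands in the sleeve of the rightmost stand, last measured about 0.5 mm above its mark just before the turn and still gripped at about 40 N, and the lever is turned to its stop.

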